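# Refit the push-on heat knob of a workshop hot plate and turn it off

## Task

The heat knob has come off the hot plate while the plate was still on. Set the knob on the D-shaped spindle, feel for the flat by turning it under light pressure, push it fully home until it snaps, and then turn it back (anticlockwise) so that its pointer stands at the red off mark, and let go. Never force it on: press with no more than about 20 N, and only once the flats agree. Leave the teacup, the steamer basket and the knife where they are.

Things in the scene. Friction and masses are not known exactly. Their poses are not given: they have to be found in the camera images.
- knob_mid (a point): Centre of the loose black push-on knob (about 100 g): round skirt 44 mm across, 20 mm high, and a bar grip on top, 42 mm long, 14 wide, 16 high; 36 mm high in all. It stands upright on the bench, bore down. The point is on its axis, 18 mm above the underside. z up; x along the bar to the end with the white pointer line.
- knob: The same knob, origin at the centre of its underside. There the bore opens: first a round counterbore, 12.4 mm wide and 5 mm deep, with a 2.6 mm wide funnel; above it the D, 12.4 mm round, to 18 mm deep, its flat on the pointer's side (+x), 2.15 mm from the axis, its lower edge broken by 0.5 mm. Fitted, it has up to about 0.2 rad of play on the spindle, and it yields in the grip as it is turned: check where it points after letting go.
- knob_pointer (a point): Pointer end of the knob: white line at the top edge of the bar, 21 mm from the axis along the knob's x. Axes as knob_mid.
- spindle_tip (a point): Middle of the top end of the hot plate's upright steel D-spindle (12 mm round, flat cut 1.8 mm from the axis along its whole length), 20 mm tall, near the panel's front edge. Axes are the hot plate's, not the spindle's: z up, x towards the off mark. A knob fitted on it points the way the flat looks. How far the spindle is turned is not measured: see or feel it.
- spindle_root (a point): Foot of the spindle, on its axis at the panel's surface, 20 mm below the tip. The spindle was left on: its flat looks 0.45 to 1.85 rad clockwise (from above) of the off mark. It turns stiffly (0.22 N m; a knob pressed lightly on it does not drag it). Clockwise is hotter; a stop stands just past off (0.06 rad anticlockwise). Home: knob's underside 2 mm above this point.
- catch_level (a point): On the spindle's axis, 8 mm above the panel, level with the catch, a sprung ball that stands 2 mm out of the spindle's round side. Put on, the knob goes 5 mm over the tip and rests; with the flats agreed (within 0.1 rad) it slides on 5 mm more, meets the ball, needs a push of some 5 to 15 N, snaps, and bottoms, its underside 18 mm below the tip.
- off_mark (a point): The red off mark, a 10 mm dash on the panel's surface, 31 mm from the spindle's axis towards the cooking plate. Axes as the hot plate.
- hotplate: The electric hot plate: white housing 300 mm deep (x) by 240 mm wide, steel top panel 68 mm above the bench, round black cooking plate 155 mm across standing 11 mm above the panel, its middle 153 mm beyond the spindle. Fixed to the bench. Origin at the middle of its underside; front with the spindle towards -x; the spindle's axis is at x = -105 mm, y = 0.
- teacup: Blue ceramic teacup, 72 mm across, 55 mm high, upright; origin under its centre.
- steamer: Round bamboo steamer basket with lid, 178 mm across, 95 mm high; origin under its centre.
- knife: Bamboo knife lying flat, 280 mm long along its x, wooden handle to -x, 24 mm high; origin on the bench near its middle.

How it is judged (in metres and radians):
On the way:
1. the knob has snapped home on the spindle (z of knob_mid in the frame of spindle_tip below 0.002 m and horizontal distance between knob_mid and spindle_tip below 0.0025 m and angle between knob_mid's own z axis and vertical below 0.09 rad), for 0.2 s.
At the end, for the whole second after the job is handed in: The knob is fully home on the spindle (its centre no more than 2 mm above the spindle tip, within 2.5 mm of the axis, upright within 0.09 rad), its pointer at the red off mark within 0.15 rad, released and at rest (all of step 1 and angle between the x axis of knob_mid and the x axis of spindle_tip, either way round below 0.15 rad and horizontal distance between knob_pointer and off_mark below 0.02 m and linear speed of knob below 0.02 m/s); the robot touches nothing.
It fails at once if the knob is pressed with more than 25 N on the spindle or the panel while the flats do not yet agree (contact force between knob and hotplate above 25 N and z of knob_mid in the frame of spindle_tip above 0.0115 m).
It fails at once if the teacup is moved or tipped (distance of teacup from where it was at the start of the episode above 0.02 m or angle between teacup's own z axis and vertical above 0.3 rad).
It fails at once if the steamer basket is moved (distance of steamer from where it was at the start of the episode above 0.02 m).
It fails at once if the knife is moved (distance of knife from where it was at the start of the episode above 0.02 m).
It also fails if it takes over 72 s, if anything falls off the work surface, if the arm or the gripper's body presses on something with over 40 N, if the wrist force passes 120 N, or if a joint passes its speed limit or range.

## Robot

A 7-joint arm with a two-finger parallel gripper is mounted at the origin on the work surface. World frame = base frame: x ahead of the robot, y to its left, z up, the work surface at z = 0. Lengths are in mm, angles in rad, forces in N, time in s.
With the tool pointing down it reaches from about 400 to 850 mm from the base axis. Payload 4.5 kg.
Tool frame: the origin (TCP) lies on the centre line of the jaws, within the pads' length; the fingertips stand arm.finger_overhang ahead of it and the grasp point (between the pads) lies 8 mm behind it (arm.finger_overhang is the distance from the TCP to the fingertips, in mm); z points along the fingers, y is the line along which they close (so a half turn about z gives the same grasp; the last joint's range is limited). The gripper opens to 85 mm and grips with 20 to 120 N. Pads are 22 mm wide; open, the fingers measure 114 mm over their backs; the gripper's body (76 mm by 85 mm) begins 54 mm behind the grasp point. The pads swing forward as they close: fully open they stand 13 mm farther back than shut.
Start: joints at [-1.311, 0.689, -0.195, 1.565, 0.157, 0.902, -0.215], TCP at [139.907, 609.163, 242.317] pointing down, gripper open.
Joint ranges: [-3.01, 3.01], [-0.46, 2.08], [-1.47, 1.51], [0.13, 2.56], [-1, 4.14], [0.04, 2.09], [-2.66, 2.66]. Speed limits (rad/s): [2.57, 2.57, 3.14, 3.14, 3.14, 3.14, 3.14].

## Interface

Orientations are given as a rotation vector (axis times angle).
In Python, from workcell import arm, open_jaws, close, vision, job_done, boxes_of, outline_of, tip_of gives the robot as it stands. The module is installed in compiled form; this text tells all that it offers. Calls block until the motion is done:
- arm.reach(position, orientation): joint-space move of the TCP to a pose.
- arm.move_l(position, speed=150, rotation=None, until_force=None): straight line of the TCP; rotation=None keeps the orientation; speed is the mean speed in mm/s. With until_force (N) it stops when the force on the tool has changed by that much, and returns True; else False.
- arm.move_joints(angles): joint-space move.
- open_jaws() and close(grasp_force=None): open the fingers fully, or close them until they stop; grasp_force is the grip in N (None keeps the last).
- arm.wait(seconds).
- arm.ik(position, orientation): joint angles nearest the present ones, or None.
- vision.snapshot(name): name is "side" or "top" or "wrist"; returns a dict with "img" (384x512x3 uint8, blue, green, red), "fx", "fy", "cx", "cy" (pixels), "D" ([k1, k2, p1, p2, k3] as OpenCV has them; the pictures are not rectified), "origin" and "orientation" of the camera in the world. Camera axes: x right, y up, looking along -z (the intrinsics and any distortion apply to the point x, -y, -z); pixel columns grow to the right and rows downward; lengths in mm; the calibration is good to about 2 mm. A picture is of the moment at which its call begins. There is no depth.
A pose or a line that the arm cannot do raises arm.IKError and nothing moves.
- job_done(): hands the job in; it is judged then, once.
Trained networks look in the newest picture that a camera, given by its name, has taken for a name from the list of things; names that differ only in an ending like _2 or _b are one class to them, and where a whole thing is asked for, a point or a joint stands for the part that bears it (a point fixed in the world has none). Each returns a list of dicts, best first, with "conf" (0 to 1); they miss things now and then, are a little off and sometimes report something else, mostly with a low value. They report only what shows in the picture. A call takes as long as a camera call.
- boxes_of(camera, query): "position" ([x, y, z] in mm, in the coordinates of the camera as it stood for that picture, good to about 4 mm: the middle of the surface that is visible of it).
- outline_of(camera, query): "region" (384x512 bool, what is visible of it).
- tip_of(camera, query): "position" ([x, y, z] in mm, in the coordinates of the camera as it stood for that picture, good to about 4 mm: a listed point, or the origin of a listed thing).
Readings, each from a call of its own:
- arm.get_t(): time.
- arm.get_joint_pos(): joint angles.
- arm.get_joint_vel(): joint speeds.
- arm.get_joint_efforts(): joint torques, N m.
- arm.get_ee_pos(): TCP position.
- arm.get_eef_rot(): TCP orientation.
- arm.get_ft_force(): force on the tool from outside, world axes, zero at the start.
- arm.get_wrist_torque(): the same for the moment, N m.
- arm.get_width(): opening from 0.0 (shut) to 1.0 (fully open).
- arm.get_finger_force(): force on a finger pad.
Only numpy, scipy, OpenCV 4.12 (cv2) and the standard library are available. Lean on these libraries where they do the work, as an engineer would, in place of code of your own. Each camera call takes 0.05 s, during which the arm holds its last target. There are 200 camera calls.

## Working session

There is one attempt and no reset: what is moved stays moved. The work goes in short steps, each a Python script; the robot and the scene stay as the last script left them, time stands still between calls to the robot, and variables do not carry over. Pictures are saved under pics/ and viewed, at most 10 in all, crops included, and the job is handed in when it is done.

```bash
mkdir -p pics
cat > h.py <<'E'
import numpy as np, cv2
from scipy.spatial.transform import Rotation as R
from workcell import arm, open_jaws, close, vision, job_done, boxes_of, outline_of, tip_of
def Rc(s):
    o=np.array(s["orientation"],float)
    return R.from_matrix(o) if o.shape==(3,3) else (R.from_quat(o) if o.size==4 else R.from_rotvec(o))
def world(s,p): return Rc(s).apply(p)+np.array(s["origin"])
def ray(s,uv,z):
    K=np.array([[s["fx"],0,s["cx"]],[0,s["fy"],s["cy"]],[0,0,1]])
    q=cv2.undistortPoints(np.array([[uv]],float),K,np.array(s["D"],float))[0,0]
    d=Rc(s).apply([q[0],-q[1],-1]); o=np.array(s["origin"]); return o+d*(z-o[2])/d[2]
def pix(s,P):
    c=Rc(s).inv().apply(np.array(P,float)-np.array(s["origin"]))
    K=np.array([[s["fx"],0,s["cx"]],[0,s["fy"],s["cy"]],[0,0,1]])
    return cv2.projectPoints(np.array([[c[0],-c[1],-c[2]]]),np.zeros(3),np.zeros(3),K,np.array(s["D"],float))[0][0,0]
def tips(cam,s,names):
    for n in names:
        r=tip_of(cam,n)[:2]
        print(cam,n,[(np.round(world(s,x["position"]),1).tolist(),round(x["conf"],2)) for x in r])
def down(yaw): # tool z down, tool y axis (closing line) at angle yaw+90deg ... tool x at yaw
    return (R.from_euler('z',yaw)*R.from_rotvec([np.pi,0,0])).as_rotvec()
E
python3 - <<'E'
from h import *
print(arm.get_eef_rot(),arm.finger_overhang,arm.get_t())
ims=[]
for c in ("top","side"):
    s=vision.snapshot(c); ims.append(s["img"]); print(c,s["origin"],s["orientation"])
    tips(c,s,["knob_mid","knob_pointer","spindle_tip","spindle_root","off_mark","hotplate","teacup","steamer","knife"])
cv2.imwrite("pics/a.png",cv2.resize(ims[0],(800,600)));cv2.imwrite("pics/b.png",cv2.resize(ims[1],(800,600)))
E
```

```text
[-3.53732265e-01 -3.12155913e+00  2.94204967e-03] 11.0 0.0
top [ 433.460417     19.96304605 1466.52197984] [ 0.04333023 -0.07877905 -1.54366134]
top knob_mid [([431.1, -270.0, 19.8], 0.61)]
top knob_pointer [([453.3, -282.2, 33.3], 0.51), ([540.2, 42.9, 90.3], 0.24)]
top spindle_tip [([542.1, 44.4, 89.1], 0.92)]
top spindle_root [([543.2, 49.4, 68.1], 0.67)]
top off_mark [([571.0, 41.0, 67.8], 0.93)]
top hotplate [([643.2, 24.2, 3.6], 0.73)]
top teacup [([420.9, 264.1, 1.3], 0.61)]
top steamer [([666.1, 379.5, -0.9], 0.69)]
top knife [([698.2, -372.2, 1.4], 0.65)]
side [ 319.10098378 -919.7357075   800.46578902] [ 0.91182208 -0.11923286 -0.24764556]
side knob_mid [([431.9, -270.0, 19.6], 0.59)]
side knob_pointer [([452.5, -284.9, 34.8], 0.76)]
side spindle_tip [([537.8, 47.4, 88.8], 0.72)]
side spindle_root [([536.7, 45.1, 64.9], 0.79)]
side off_mark [([432.2, -273.2, 19.7], 0.66), ([569.5, 39.2, 66.6], 0.63)]
side hotplate [([641.8, 26.2, 0.7], 0.62)]
side teacup [([419.5, 265.2, -2.3], 0.59), ([431.3, -272.0, 20.1], 0.54)]
side steamer [([663.5, 380.4, -1.9], 0.85), ([539.1, 49.5, 87.2], 0.51)]
side knife [([687.7, -374.7, 1.0], 0.98)]
```

Run:
```python
from h import *
for base in (0,np.pi):
    for p,ys in (([431,-270,150],[-.55]),([540,46,150],[-2.1,-1.3,-.65,-.2,0])):
        for y in ys:
            q=arm.ik(p,down(y+base)); print(p,round(y+base,2),None if q is None else np.round(q,2))
arm.reach([500,46,260],down(np.pi-.6))
s=vision.snapshot("wrist"); cv2.imwrite("pics/w1.png",cv2.resize(s["img"],(800,600))); 
import pickle; pickle.dump(s,open("w1.pkl","wb"))
print(s["origin"],s["orientation"],s["fx"],s["cx"],s["cy"])
tips("wrist",s,["spindle_tip","spindle_root","off_mark","hotplate"])
print(pix(s,[540,46,88]),arm.get_t())
```

```text
[431, -270, 150] -0.55 [ 0.09  0.79  0.65  2.03 -0.85  0.61 -0.79]
[540, 46, 150] -2.1 [ 0.2   0.78 -0.63  1.89  0.7   0.7   1.77]
[540, 46, 150] -1.3 [ 0.29  0.83 -0.81  1.88  0.84  0.81  2.43]
[540, 46, 150] -0.65 [-0.63  0.9   0.87  1.93 -0.98  0.8  -1.42]
[540, 46, 150] -0.2 [-0.46  0.78  0.51  1.92 -0.65  0.6  -1.3 ]
[540, 46, 150] 0 [-0.42  0.76  0.43  1.92 -0.56  0.58 -1.19]
[431, -270, 150] 2.59 [ 0.73  0.71 -0.42  1.99  0.54  0.55  0.95]
[540, 46, 150] 1.04 [-0.26  0.72  0.15  1.91 -0.2   0.52 -0.5 ]
[540, 46, 150] 1.84 [-0.14  0.71 -0.05  1.91  0.06  0.52  0.04]
[540, 46, 150] 2.49 [-0.05  0.72 -0.21  1.9   0.26  0.55  0.49]
[540, 46, 150] 2.94 [ 0.02  0.73 -0.32  1.9   0.39  0.58  0.81]
[540, 46, 150] 3.14 [ 0.05  0.73 -0.37  1.9   0.45  0.59  0.96]
[443.56702582  85.02340115 391.88954174] [-0.2517163  -0.13525387  0.96570064] 329.90303458286326 257.80541986834214 192.42555349303234
wrist spindle_tip [([542.6, 45.4, 87.8], 0.69)]
wrist spindle_root [([541.6, 46.0, 68.3], 0.65)]
wrist off_mark [([570.6, 38.0, 66.3], 0.59), ([458.3, -279.3, 31.2], 0.28)]
wrist hotplate [([641.8, 26.5, -2.5], 0.83)]
[279.96774423 208.29866245] 3.625
```

View pics/w1.png

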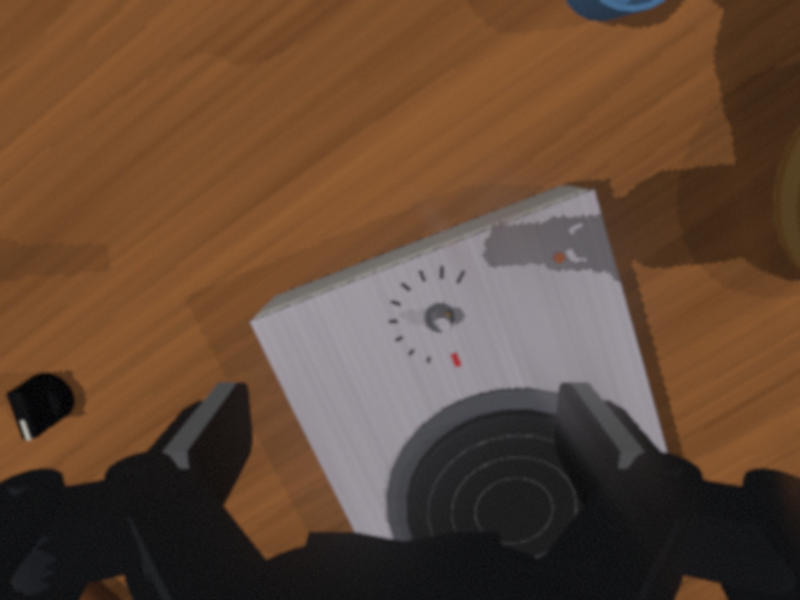

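View pics/a.png

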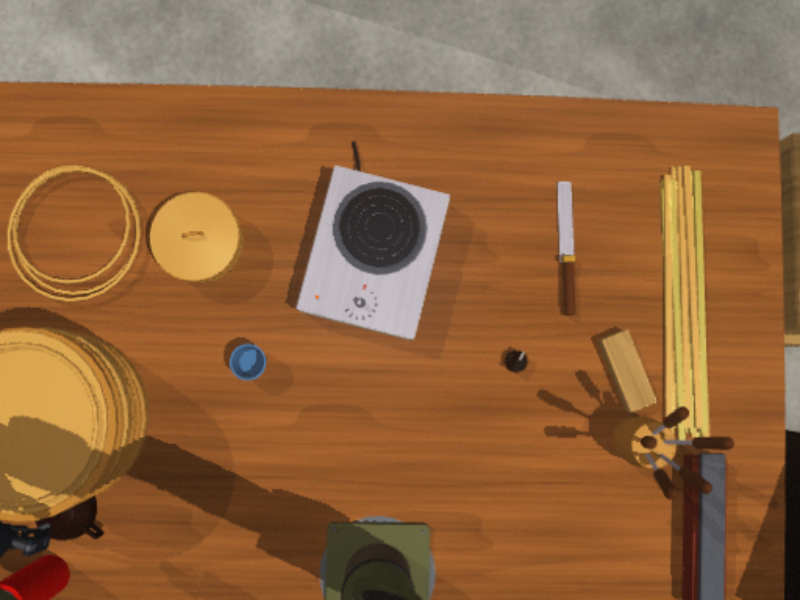

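The wrist view shows the spindle at about (440,317) of 800x600, the red off mark at (456,360), and the knob at (42,405) with its pointer lower left. The top view agrees with the networks. Next: closer looks at the spindle and then at the knob.

```bash
cat >> h.py <<'E'
import pickle
s0=pickle.load(open("w1.pkl","rb"))
_T=R.from_rotvec(down(np.pi-.6)); CO=_T.inv().apply(np.array(s0["origin"])-[500,46,260]); CR=_T.inv()*Rc(s0)
def look(target,yaw,dist):
    T=R.from_rotvec(down(yaw)); ax=(T*CR).apply([0,0,-1])
    return np.array(target)-dist*ax-T.apply(CO)
E
python3 - <<'E'
from h import *
def go(n,t,yaw,d,names):
    p=look(t,yaw,d); print(p)
    arm.reach(p,down(yaw)); s=vision.snapshot("wrist"); pickle.dump(s,open(n+".pkl","wb"))
    tips("wrist",s,names); u=pix(s,t); x,y=np.clip(np.round(u).astype(int)-60,0,[391,263]) ; print(u,x,y)
    return cv2.resize(s["img"][y:y+120,x:x+120],(400,400),interpolation=cv2.INTER_CUBIC)
a=go("w2",[541,45.5,88],np.pi-.6,200,["spindle_tip","spindle_root","off_mark"])
print(arm.get_t())
b=go("w3",[431.5,-270,25],np.pi-.55,200,["knob_mid","knob_pointer"])
cv2.imwrite("pics/c.png",np.hstack([a,b])); print(arm.get_t())
E
```

```text
[552.4065106   36.73699491 148.61221412]
wrist spindle_tip []
wrist spindle_root [([541.9, 46.5, 67.9], 0.8)]
wrist off_mark [([569.6, 39.2, 67.0], 0.73)]
[259.70080555 192.08169455] 200 132
4.3833
[ 443.33022315 -278.18196569   85.61221412]
wrist knob_mid [([432.1, -272.2, 18.7], 0.71)]
wrist knob_pointer [([458.7, -283.1, 36.2], 0.85)]
[256.1326978  190.21766102] 196 130
5.8167
```

View pics/c.png

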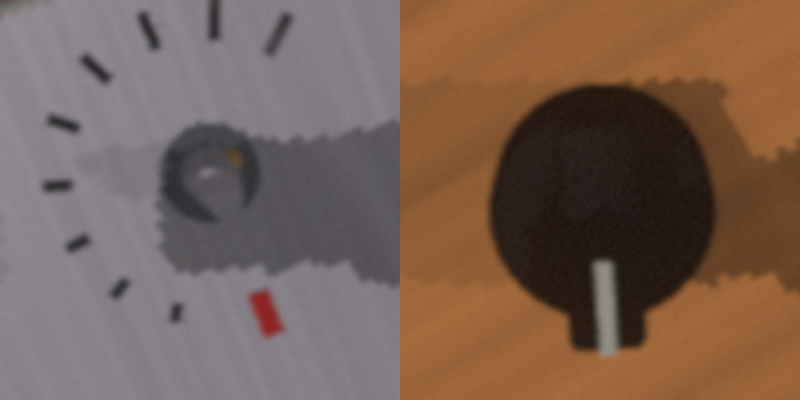

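The left crop shows the spindle at about (210,172), with the orange ball at (235,158) and the off dash at (266,313). The right crop shows the knob with its pointer line from (603,262) to (609,355). I'll enlarge the spindle and compute the knob's pose.

Run:
```python
from h import *
s=pickle.load(open("w3.pkl","rb"))
f=lambda u,v:(196+u*.3-.35,130+v*.3-.35)
P=ray(s,f(609-400,352),36);Q=ray(s,f(603-400,262),36)
L=ray(s,f(570-400,335),36);Rr=ray(s,f(644-400,335),36)
print("pointer end",P,Q,np.arctan2(*(P-Q)[1::-1]),np.linalg.norm(P-Q)); print("bar edges",L,Rr,np.linalg.norm(L-Rr),np.arctan2(*(Rr-L)[1::-1])-np.pi/2)
yaw=np.arctan2(*(P-Q)[1::-1]); print("axis est",P-21*np.array([np.cos(yaw),np.sin(yaw),0]))
# skirt silhouette sides
print("skirt",ray(s,f(490-400,205),20),ray(s,f(714-400,205),20))
s=pickle.load(open("w2.pkl","rb"))
g=s["img"][155:210,235:285]; g=cv2.normalize(g,None,0,255,cv2.NORM_MINMAX)
g=np.clip(g.astype(float)*1.5,0,255).astype(np.uint8)
cv2.imwrite("pics/d.png",cv2.resize(g,(550,600),interpolation=cv2.INTER_CUBIC))
for z in (88,68):
  for a in (-.2,): print(z,[np.round((pix(s,[541.5+6*np.cos(t),45.8+6*np.sin(t),z])-[235,155])*11).tolist() for t in (a,a+1.57,a+3.14,a-1.57)])
```

```text
pointer end [ 453.31537559 -281.78796566   36.        ] [ 438.31017328 -273.86089154   36.        ] -0.48602137518837396 16.97040366914281
bar edges [ 446.9118928  -285.99907205   36.        ] [ 453.77713183 -274.78403311   36.        ] 13.149471673674615 -0.5493024052714011
axis est [ 434.74721099 -271.97861994   36.        ]
skirt [ 422.30937194 -288.82795657   20.        ] [ 444.14480147 -253.12740088   20.        ]
88 [[323.0, 508.0], [382.0, 371.0], [239.0, 315.0], [181.0, 453.0]]
68 [[317.0, 411.0], [370.0, 285.0], [240.0, 233.0], [187.0, 360.0]]
```

View pics/d.png

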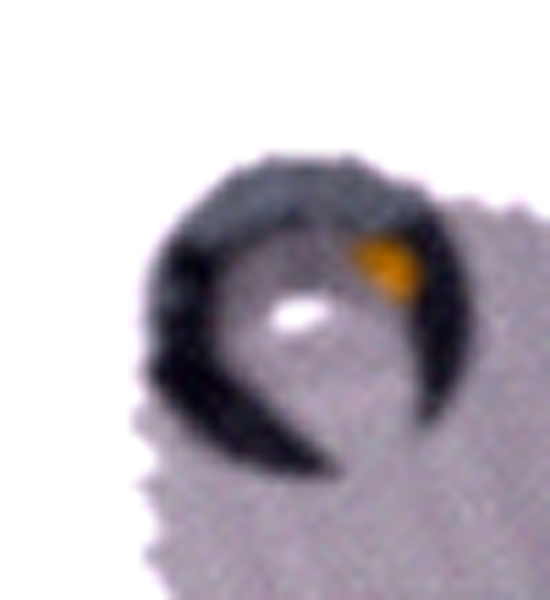

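The flat faces down-left, opposite the ball, about 1.2 rad clockwise of off, so its world yaw is about -1.39. The collar centre at (310,315) and the tip at (313,405) put the axis about 1.6 mm off the network estimate. Now the grasp.

Run:
```python
from h import *
s=pickle.load(open("w2.pkl","rb"))
print("tip",ray(s,(235+313/11-.5,155+405/11-.5),88),"root",ray(s,(235+310/11-.5,155+315/11-.5),68.5),"off",ray(s,(200+266*.3-.35,132+313*.3-.35),68))
y=np.pi-.52
arm.reach([433,-271.2,90],down(y))
print(arm.move_l([433,-271.2,34],speed=60,until_force=8),arm.get_ee_pos(),arm.get_ft_force())
close(60); print(arm.get_width(),arm.get_finger_force(),arm.get_ft_force())
s=vision.snapshot("wrist"); cv2.imwrite("pics/e.png",s["img"]); tips("wrist",s,["knob_mid","knob_pointer"])
print(arm.get_t())
```

```text
tip [541.71802149  47.3988562   88.        ] root [541.60881614  47.62661622  68.5       ] off [573.20181336  40.17106014  68.        ]
False [ 433.21413088 -271.31306399   34.27770852] [0.21227345 0.15288152 0.58280041]
0.1410699613260613 60.02083897590637 [-0.93171492  0.46946398  3.3149516 ]
wrist knob_mid [([432.2, -269.9, 16.3], 0.65)]
wrist knob_pointer [([457.5, -281.4, 33.6], 0.8)]
7.9583
```

View pics/e.png

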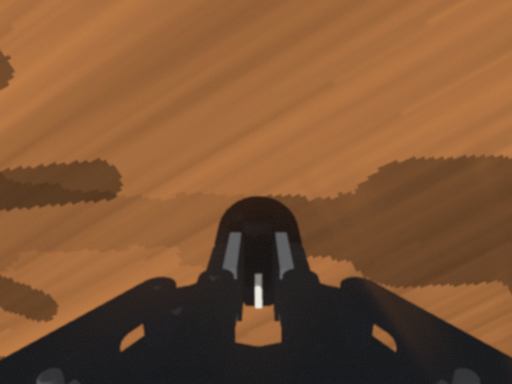

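Run:
```python
from h import *
s=vision.snapshot("wrist")
t=np.array(arm.get_ee_pos()); T=R.from_rotvec(arm.get_eef_rot())
print("tcp",t,T.as_rotvec(), "yaw",np.arctan2(*T.apply([1,0,0])[1::-1]))
g=s["img"].max(2); print(g[270:315:2,258], g[185:215:2,258])
for n,uv,z in (("ptr end",(258,307),36),("ptr in",(258,274),36),("back",(258,197),0)):
    print(n,T.inv().apply(ray(s,uv,z)-t))
```

```text
tcp [ 433.08304295 -271.21837083   34.25272538] [ 8.07553553e-01  3.03571655e+00 -1.45239447e-04] yaw 2.621600312725085
[ 24  40 109 132 135 135 134 144 210 235 236 235 235 235 235 235 235 235
 234 203 174 172 167] [169 167 164 162 162 146  54  43  44  43  42  43  41  38  37]
ptr end [-23.08047321  -0.36369398  -1.74002387]
ptr in [-6.13468108 -0.3575791  -1.74534429]
back [18.65404034 -0.28369108 34.24687385]
```

```bash
cat >> h.py <<'E'
SP=np.array([541.8,47.0]); OFF=np.array([-2.3,-.3,0])
def tcp(yaw,z,sp=None):
    p=(SP if sp is None else sp)-R.from_rotvec(down(yaw)).apply(OFF)[:2]; return [p[0],p[1],z]
def st(n=""): print(n,"p",np.round(arm.get_ee_pos(),2),"f",np.round(arm.get_ft_force(),1),"m",np.round(arm.get_wrist_torque(),2),"t",round(arm.get_t(),2))
E
python3 - <<'E'
from h import *
p=arm.get_ee_pos(); y=np.pi-1.39
arm.move_l([p[0],p[1],150],speed=150)
arm.reach(tcp(y,150),down(y)); st("above")
arm.move_l(tcp(y,127),speed=60,until_force=5); st()
print(arm.move_l(tcp(y,105),speed=12,until_force=5)); st("contact")
E
```

```text
above p [541.37  47.44 149.66] f [-0.4 -1.  -0.8] m [-0.01 -0.01  0.06] t 10.21
 p [541.47  49.14 126.58] f [ 0.2  0.6 -0.7] m [-0.06 -0.03 -0.01] t 10.74
True
contact p [541.17  49.83 107.46] f [ 1.6  0.6 -1.4] m [ 0.   -0.22  0.07] t 12.18
```

Run:
```python
from h import *
st()
s=vision.snapshot("wrist"); S=vision.snapshot("side"); tips("side",S,["knob_mid","knob_pointer","spindle_tip"])
tips("wrist",s,["knob_mid","knob_pointer"])
u=pix(S,[541,47,90]).astype(int); print(u)
a=cv2.resize(s["img"][120:330,150:360],(400,400)); b=cv2.resize(S["img"][u[1]-35:u[1]+35,u[0]-35:u[0]+35],(400,400),interpolation=cv2.INTER_CUBIC)
cv2.imwrite("pics/f.png",np.hstack([a,b])); st()
```

```text
p [541.17  49.83 107.46] f [ 1.6  0.6 -1.4] m [ 0.   -0.22  0.07] t 12.18
side knob_mid [([535.7, 49.3, 93.5], 0.44)]
side knob_pointer [([545.4, 25.7, 108.7], 0.64)]
side spindle_tip [([536.3, 45.6, 89.9], 0.68)]
wrist knob_mid [([539.5, 45.7, 91.6], 0.83), ([640.6, 27.8, -4.6], 0.25)]
wrist knob_pointer []
[245 176]
 p [540.9   49.82 107.23] f [ 3.2 -1.  -0.1] m [-0.14 -0.69  0.  ] t 12.53
```

View pics/f.png

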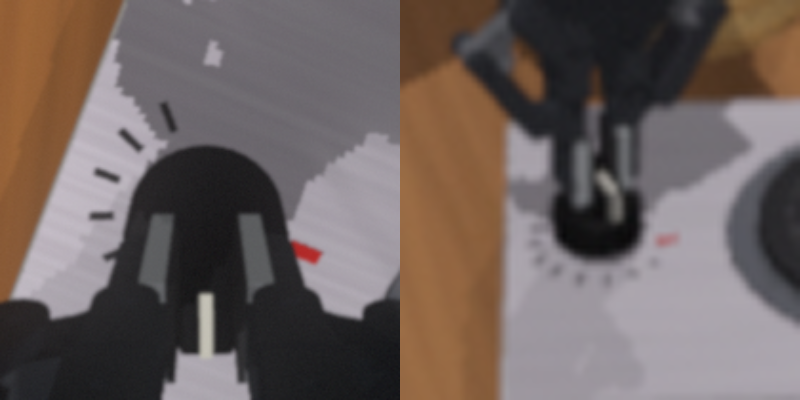

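The knob has gone on past the resting level, so its underside is about 73 mm up and the flats agree (pointer line at (207,325) in the left crop, knob upright). I'll press the last 3 mm.

Run:
```python
from h import *
y=np.pi-1.39
p=arm.get_ee_pos()
for z in (106.5,105.5,104.5,103.5,102.5,101.5):
    h=arm.move_l([541.3,49.3,z],speed=12,until_force=16); st((z,h))
    if h or abs(arm.get_ft_force()[2])>17: break
```

```text
(106.5, False) p [540.82  49.72 106.1 ] f [ 2.2  1.5 -3.2] m [ 0.24 -0.33  0.03] t 12.82
(105.5, False) p [540.88  49.61 105.19] f [-0.1  0.6 -3.4] m [ 0.32 -0.25  0.07] t 13.07
(104.5, False) p [540.99  49.28 104.37] f [ 0.5  2.2 -1.8] m [ 0.28 -0.23 -0.  ] t 13.32
(103.5, False) p [541.06  49.26 104.17] f [-2.   0.9  4.9] m [0.27 0.23 0.03] t 13.57
(102.5, False) p [541.1   49.26 104.02] f [-2.6  0.7 12.7] m [0.29 0.65 0.  ] t 13.82
(101.5, False) p [541.12  49.25 103.88] f [-4.4  0.1 21.2] m [ 0.31  1.07 -0.04] t 14.07
```

It bottomed at TCP z ≈ 104.1 with 21 N, which is home. Now I'll turn it back to off.

Run:
```python
from h import *
y=np.pi-1.39
p=np.array(arm.get_ee_pos()); sp=(p+R.from_rotvec(down(y)).apply(OFF))[:2]; print(sp)
arm.move_l([p[0],p[1],104.3],speed=20)
for yy in np.linspace(y,np.pi-.2+.03,9)[1:]:
    arm.move_l(tcp(yy,104.3,sp),speed=10,rotation=down(yy)); st(round(yy,2))
s=vision.snapshot("wrist"); T=R.from_rotvec(arm.get_eef_rot()); print("yaw",np.arctan2(*T.apply([1,0,0])[1::-1]))
tips("wrist",s,["knob_mid","knob_pointer","off_mark"])
cv2.imwrite("pics/g.png",cv2.resize(s["img"][100:330,130:390],(780,690))[:600])
```

```text
[541.23493977  46.93183587]
1.9 p [540.88  49.1  104.26] f [0.6 0.8 1.1] m [ 0.32  0.05 -0.01] t 14.66
2.06 p [540.83  48.88 104.26] f [ 0.9 -0.4  1.4] m [ 0.17 -0.2  -0.01] t 14.96
2.21 p [540.8   48.65 104.28] f [ 3.1  0.7 -0.5] m [ 0.1  -0.55 -0.16] t 15.26
2.36 p [540.67  48.57 104.3 ] f [ 3.  -0.4 -2.7] m [ 0.04 -0.91 -0.16] t 15.56
2.51 p [540.55  48.44 104.32] f [ 5.4  0.3 -3. ] m [ 0.02 -1.15 -0.17] t 15.86
2.67 p [540.46  48.34 104.3 ] f [ 5.  -0.4 -4.2] m [ 0.1  -1.25 -0.13] t 16.16
2.82 p [540.45  48.24 104.32] f [ 5.5  0.6 -5.1] m [ 0.13 -1.27 -0.15] t 16.46
2.97 p [540.42  48.12 104.32] f [ 5.9  0.2 -4.3] m [ 0.17 -1.35 -0.14] t 16.76
yaw 2.9660173641698946
wrist knob_mid [([537.6, 51.2, 84.4], 0.63)]
wrist knob_pointer [([567.0, 48.2, 105.2], 0.82)]
wrist off_mark []
```

View pics/g.png

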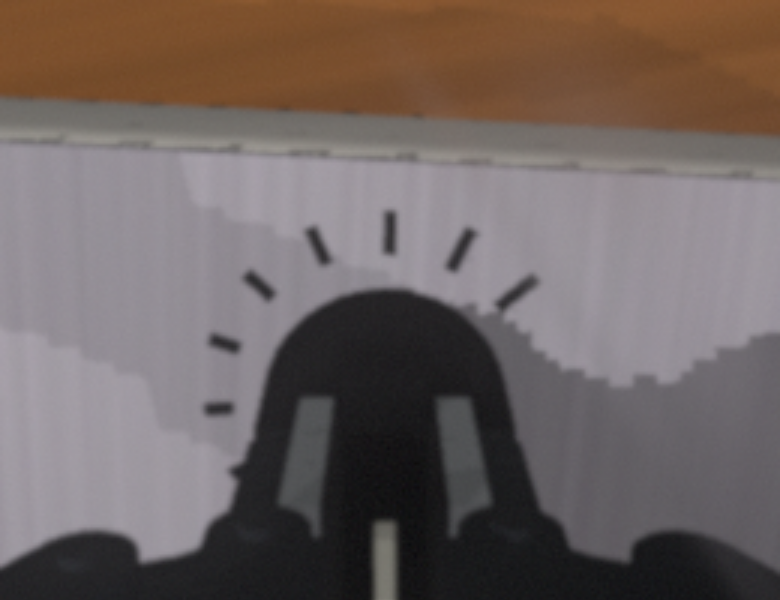

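The panel's front edge lies almost square to the pointer line at (385,560), so the knob is near off. Let go, back off and check.

Run:
```python
from h import *
open_jaws(); p=np.array(arm.get_ee_pos()); y=np.pi-.17
arm.move_l([p[0],p[1],160],speed=80)
t=look([541.5,46.8,90],y,200); t[2]=max(t[2],150); arm.reach(t,down(y))
arm.wait(.3)
s=vision.snapshot("wrist"); pickle.dump(s,open("w4.pkl","wb")); tips("wrist",s,["knob_mid","knob_pointer","off_mark","spindle_root"])
S=vision.snapshot("side"); tips("side",S,["knob_mid","knob_pointer","off_mark"])
P=vision.snapshot("top"); tips("top",P,["knob_mid","knob_pointer","off_mark","hotplate"])
st()
u=pix(s,[550,45,90]).astype(int); x,y=np.clip(u-75,0,[361,233]); print(x,y)
cv2.imwrite("pics/h.png",cv2.resize(s["img"][y:y+150,x:x+150],(600,600),interpolation=cv2.INTER_CUBIC))
```

```text
wrist knob_mid [([540.3, 49.3, 85.0], 0.86)]
wrist knob_pointer [([566.3, 43.4, 104.4], 0.87)]
wrist off_mark [([568.2, 40.4, 67.5], 0.72), ([567.2, 44.0, 102.9], 0.37)]
wrist spindle_root [([566.2, 42.2, 105.8], 0.22)]
side knob_mid [([561.8, 39.4, 104.3], 0.75), ([539.5, 49.6, 93.0], 0.5)]
side knob_pointer [([559.4, 39.5, 107.8], 0.71)]
side off_mark [([568.8, 43.9, 65.4], 0.76)]
top knob_mid []
top knob_pointer [([542.2, 44.2, 91.7], 0.38)]
top off_mark []
top hotplate [([645.5, 26.6, 2.0], 0.66)]
 p [555.53  43.58 150.61] f [-0.4 -0.4  0.3] m [0.01 0.02 0.01] t 19.76
184 130
```

View pics/h.png

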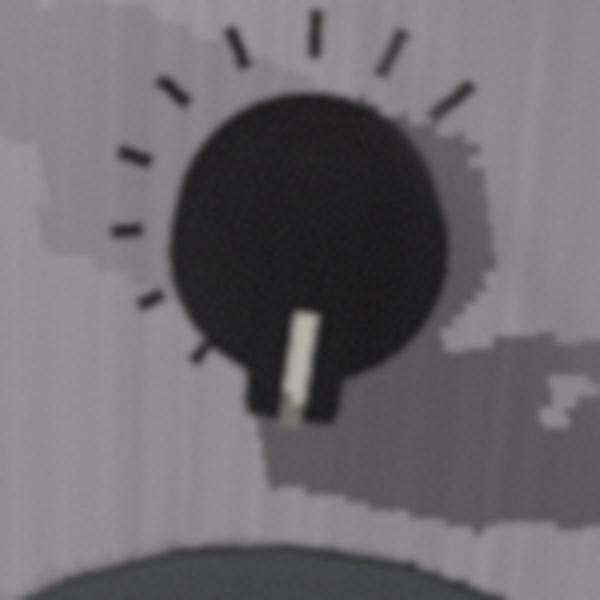

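Run:
```python
from h import *
s=pickle.load(open("w4.pkl","rb")); f=lambda u,v:(184+u/4-.4,130+v/4-.4)
yw=lambda a,b:np.arctan2(*(b-a)[1::-1])
P,Q=ray(s,f(307,312),106),ray(s,f(292,400),106); print("line",P,Q,yw(P,Q))
L,M=ray(s,f(248,400),106),ray(s,f(335,415),106); print("bar end yaw",yw(L,M)-np.pi/2)
# panel direction: ticks around the axis. tick outer ends
for uv in ((316,15),(405,35),(470,88),(230,32),(162,82),(122,152),(114,232),(142,304),(196,358)):
    q=ray(s,f(*uv),68); print(np.round(q,1),end=" ")
w=pickle.load(open("w2.pkl","rb")); g=lambda u,v:(200+u*.3-.35,132+v*.3-.35)
A=ray(w,g(260,294),68);B=ray(w,g(273,334),68); print("\noff dash",A,B,yw(A,B))
# panel edges from the first wrist picture (800x600 view)
k=lambda u,v:(u*.64-.2,v*.64-.2)
a,b=ray(s0,k(254,322),68),ray(s0,k(595,192),68); c,d=ray(s0,k(254,322),68),ray(s0,k(357,535),68); e=ray(s0,k(665,450),68)
print("front edge->off yaw",yw(a,b)-np.pi/2,"left edge",yw(c,d),"right",yw(b,e))
```

```text
line [545.90051347  46.18240727 106.        ] [558.66727969  41.83089935 106.        ] -0.3284971183981613
bar end yaw -0.3540206883246497
[509.   54.2  68. ] [514.6  67.9  68. ] [524.9  77.1  68. ] [509.4  40.1  68. ] [515.4  27.7  68. ] [525.7  18.9  68. ] [538.9  14.7  68. ] [552.2  16.8  68. ] [563.4  24.1  68. ] 
off dash [569.00669942  41.45348735  68.        ] [577.93366413  38.80132239  68.        ] -0.2887903930617897
front edge->off yaw -0.22799467892629455 left edge -0.23773056906209522 right -0.2313781721689407
```

The pointer yaw is about -0.34 and off is about -0.23. That is inside tolerance but marginal, so I'll regrip at the knob's own angle and turn a little more.

Run:
```python
from h import *
y=np.pi-.34; c=[541.3,47.0]
arm.reach([*c,150],down(y)); print(arm.move_l([*c,105],speed=60,until_force=8)); close(90); st("gripped")
p=arm.get_ee_pos(); 
for yy in np.linspace(y,np.pi-.11,4)[1:]:
    arm.move_l([p[0],p[1],105],speed=10,rotation=down(yy)); arm.wait(.2); st(round(yy-np.pi,2))
open_jaws(); p=np.array(arm.get_ee_pos()); y=np.pi-.17
arm.move_l([p[0],p[1],160],speed=80)
t=look([541.5,46.8,90],y,200); t[2]=max(t[2],150); arm.reach(t,down(y)); arm.wait(.3)
s=vision.snapshot("wrist"); pickle.dump(s,open("w5.pkl","wb")); tips("wrist",s,["knob_mid","knob_pointer","off_mark"]); st()
g=s["img"][130:280,184:334]
m=(cv2.inRange(g,(130,135,135),(255,255,255))); m[:75]=0;m[:,:62]=0;m[:,92:]=0;m[106:]=0
v,u=np.nonzero(m); print(len(u),u.min(),u.max(),v.min(),v.max())
r=np.array([ray(s,(184+a,130+b),106)[:2] for a,b in zip(u,v)],np.float32)
vx,vy,x0,y0=cv2.fitLine(r,cv2.DIST_HUBER,0,.01,.01).ravel(); print("yaw",np.arctan(vy/vx))
cv2.imwrite("pics/i.png",cv2.resize(g,(600,600),interpolation=cv2.INTER_CUBIC))
```

```text
False
gripped p [541.73  47.54 105.5 ] f [-0.7  0.8  5.1] m [0.22 0.11 0.02] t 21.58
-0.26 p [541.94  47.56 105.47] f [-0.   0.2  5.9] m [ 0.06  0.16 -0.03] t 22.03
-0.19 p [542.12  47.62 105.49] f [-1.  -0.4  6. ] m [ 0.    0.13 -0.11] t 22.48
-0.11 p [542.18  47.67 105.5 ] f [-0.6  0.1  4.9] m [ 0.12  0.14 -0.09] t 22.93
wrist knob_mid [([538.4, 48.5, 87.2], 0.67), ([542.6, 50.3, 70.1], 0.17)]
wrist knob_pointer [([565.7, 44.4, 102.8], 0.62)]
wrist off_mark [([568.5, 37.8, 66.8], 0.83)]
 p [555.45  43.6  150.75] f [1.1 0.1 0. ] m [-0.07 -0.04  0.01] t 25.23
101 62 77 78 105
yaw -0.3539781
```

View pics/i.png

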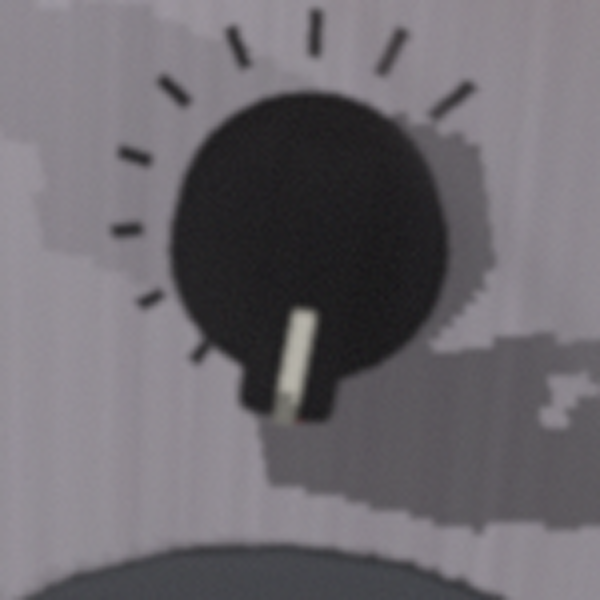

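The pointer is still at (303,312)-(286,410), yaw about -0.36, with a bit of red showing to its right at (300,420). The grip only yielded elastically (0.1 N m). I'll grip harder and turn further.

```bash
cat > turn.py <<'E'
from h import *
import sys
def turn(y0,y1,name):
    y=np.pi+y0; c=[541.2,46.6]
    arm.reach([*c,150],down(y)); arm.move_l([*c,104],speed=60,until_force=8); close(120); st("gripped")
    for yy in np.linspace(y,np.pi+y1,5)[1:]:
        arm.move_l([*c,104],speed=10,rotation=down(yy)); arm.wait(.15); 
        T=R.from_rotvec(arm.get_eef_rot()); print(round(np.arctan2(*-T.apply([1,0,0])[1::-1]),3),end=" "); st(round(yy-np.pi,2))
    open_jaws(); p=np.array(arm.get_ee_pos()); y=np.pi-.17
    arm.move_l([p[0],p[1],160],speed=80)
    t=look([541.5,46.8,90],y,200); t[2]=max(t[2],150); arm.reach(t,down(y)); arm.wait(.3)
    s=vision.snapshot("wrist"); pickle.dump(s,open(name+".pkl","wb")); meas(s); st()
    cv2.imwrite("pics/"+name+".png",cv2.resize(s["img"][130:280,184:334],(600,600),interpolation=cv2.INTER_CUBIC))
def meas(s):
    g=s["img"][130:280,184:334].min(2).copy(); m=np.uint8(g>110); m[:78]=0; m[101:]=0; m[:,:66]=0; m[:,86:]=0
    v,u=np.nonzero(m); r=np.array([ray(s,(184+a,130+b),106)[:2] for a,b in zip(u,v)],np.float32)
    vx,vy,_,_=cv2.fitLine(r,cv2.DIST_HUBER,0,.01,.01).ravel(); print("n",len(u),"yaw",round(float(np.arctan(vy/vx)),3))
if __name__=="__main__":
    for n in ("w4","w5"): meas(pickle.load(open(n+".pkl","rb")))
    turn(float(sys.argv[1]),float(sys.argv[2]),sys.argv[3])
E
python3 turn.py -0.35 0.03 w6
```

```text
n 126 yaw -0.304
n 124 yaw -0.326
gripped p [541.64  47.43 104.68] f [-0.3  1.9  4.4] m [0.27 0.17 0.04] t 27.09
-0.256 -0.25 p [541.87  47.41 104.68] f [0.4 0.7 5.7] m [ 0.32  0.12 -0.07] t 27.49
-0.162 -0.16 p [542.06  47.45 104.69] f [-0.2  2.5  5.2] m [ 0.32  0.02 -0.04] t 27.89
-0.067 -0.07 p [542.15  47.52 104.69] f [0.5 0.7 5.4] m [ 0.38 -0.   -0.12] t 28.29
0.028 0.03 p [542.22  47.6  104.66] f [-0.6  2.2  5.9] m [ 0.39 -0.09 -0.13] t 28.69
n 128 yaw -0.222
 p [555.24  43.68 150.79] f [-0.3 -0.5  0.3] m [-0.01 -0.02 -0.04] t 30.87
```

View pics/w6.png

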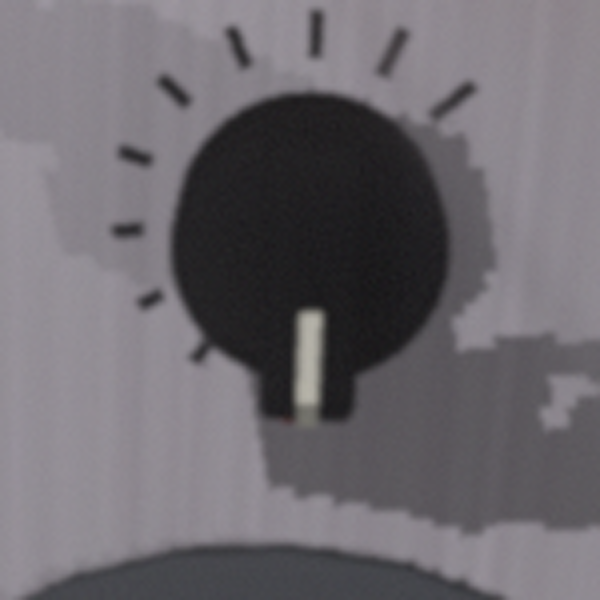

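Run:
```python
from h import *
for n in ("w2","w5","w6"):
    s=pickle.load(open(n+".pkl","rb")); g=s["img"].astype(int)
    v,u=np.nonzero((g[...,2]-g[...,1]>25)&(g[...,2]-g[...,0]>25)&(np.hypot(*(np.indices(g.shape[:2])-np.array([215,265])[:,None,None]))<45))
    r=np.array([ray(s,(a,b),68)[:2] for a,b in zip(u,v)]); 
    if len(r): print(n,len(r),r.mean(0).round(1),r.min(0).round(1),r.max(0).round(1))
s=pickle.load(open("w2.pkl","rb"))
# tick ring centre by circle fit in w4
s=pickle.load(open("w4.pkl","rb")); f=lambda u,v:(184+u/4-.4,130+v/4-.4)
q=np.array([ray(s,f(*uv),68)[:2] for uv in ((316,15),(405,35),(470,88),(230,32),(162,82),(122,152),(114,232),(142,304),(196,358))])
# inner ends are at one radius: 
qi=np.array([ray(s,f(*uv),68)[:2] for uv in ((316,53),(384,73),(434,115),(245,65),(186,102),(150,160),(141,229),(160,295),(211,345))])
A=np.c_[2*qi,np.ones(9)]; c=np.linalg.lstsq(A,(qi**2).sum(1),rcond=None)[0]; print("centre",c[:2],"r",np.sqrt(c[2]+c[:2]@c[:2]))
d=(q+qi)/2-c[:2]; a=np.sort(np.unwrap(np.arctan2(d[:,1],d[:,0])%(2*np.pi))); print("tick yaws",a.round(3),np.diff(a).round(3))
```

```text
w2 104 [573.2  40. ] [568.1  36.7] [578.4  43.3]
centre [542.16097272  46.73091964] r 27.718049832846354
tick yaws [2.09  2.487 2.913 3.337 3.755 4.174 4.608 5.038 5.477] [0.397 0.426 0.423 0.418 0.418 0.435 0.429 0.439]
```

```bash
python3 -c "
from h import *
print(job_done(),arm.get_t())"
```

```text
the job is handed in; nothing more can be done
the job is handed in; nothing more can be done
```

I handed the job in with the knob pressed home on the spindle, its pointer at a measured yaw of -0.22 rad against about -0.22 for the off mark, and the gripper clear; the hand-in returned no verdict.

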